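Present the bearing balls

TASK

I am refilling the opened bearing in the catch pan and need its three loose balls within reach: with the ball tray still standing on the bench, swing its carry handle up until it snaps in upright, then lift the tray by that handle. Carry it to the pan so gently that no ball leaves its pocket, and disturb nothing else on the bench. Finish holding the tray still and level over the rubber pad, about a hand's breadth above the pan's rim and touching nothing; do not put it down or let go.

Things in the scene. Friction and masses are not known exactly. Their poses are not given: they have to be found in the camera images.
- tray: loose ball tray, about 0.85 kg with handle and balls: drilled aluminium plate with a lip, 114 x 138 mm, lip top 20 mm high. Origin: centre of its underside; z up, y along the handle's pivot line. End ears at y = +-67 mm rise to 65 mm and carry the pivot pins (out to y = +-82 mm) at x = 0, 48 mm above the underside. The folded handle lies towards the tray's -x side
- bail (a joint): angle of the tray's carry handle (bail), rad: 0 level towards the tray's -x side, 1.571 upright at its stop. Stays where left (hinge friction 0.04 N m) up to about 1.15; from there a spring plunger on the left ear adds about 0.07 N m of resistance up to 1.39, then snaps it to the stop and keeps it there: seated is 1.52 or more. Pushing on past the stop tips the tray
- grip (a point): centre of the handle's round black grip, a tube 18 mm thick, 117 mm long, along the tray's y axis. At handle angle a it is 100 mm * cos a from the pivot line towards the tray's -x and 100 mm * sin a above it; upright, 148 mm above the tray's underside. Its frame turns with the handle: y along the grip, at 1.571 its -x points up
- ball0_center (a point): centre of loose steel bearing ball 0, 22 mm in diameter, 44 g; it sits in a drilled 11 mm hole (pocket 0) of the tray and rolls out if the tray tips by about 30 degrees
- pocket0 (a point): where ball 0's centre lies when it sits in its pocket, fixed to the tray, 25.5 mm above the tray's underside
- ball1_center (a point): centre of loose steel bearing ball 1, 22 mm in diameter, 44 g; it sits in a drilled 11 mm hole (pocket 1) of the tray and rolls out if the tray tips by about 30 degrees
- pocket1 (a point): where ball 1's centre lies when it sits in its pocket, fixed to the tray, 25.5 mm above the tray's underside
- ball2_center (a point): centre of loose steel bearing ball 2, 22 mm in diameter, 44 g; it sits in a drilled 11 mm hole (pocket 2) of the tray and rolls out if the tray tips by about 30 degrees
- pocket2 (a point): where ball 2's centre lies when it sits in its pocket, fixed to the tray, 25.5 mm above the tray's underside
- pan: aluminium catch pan fixed to the bench, 162 x 276 mm over its rolled rim, rim 33 mm above the bench; origin: centre of its underside, y axis along its length. In one half lies the opened bearing, in the other the rubber pad; which is which changes
- pad_top (a point): centre of the top of the ribbed black rubber pad, 112 x 112 x 6 mm, that lies on the pan's floor in one half of it (top about 10 mm above the bench)
- bearing: opened thrust bearing lying in the other half of the pan, fixed: steel washer 103 mm in diameter with a brass cage and five of its eight balls, 27 mm high; origin: centre of its underside, 3 mm above the bench
- chuck_key_1: bystander: drill chuck key, 69 x 88 x 20 mm, lying on the bench; origin: centre of its underside
- clamp: bystander: small blue C-clamp lying flat, 124 x 142 x 20 mm; origin: centre of its underside
- tray_centre (a point): centre of the tray's plate, on its top face, 16 mm above the tray's underside; same axes as the tray
There are look-alikes about, which are no part of the job. What is shaped like the bearing but brown is not meant.

How it is judged (in metres and radians):
On the way, in this order (a step that is already met when the one before it is completed fails the run):
1. the handle is snapped in upright while the tray still stands on the bench (value of joint bail above 1.52 rad and height (world z) of tray below 0.006 m and angle between tray's own z axis and vertical below 0.08 rad), for 0.2 s.
2. the tray hangs from the gripped handle, clear of the bench (height (world z) of tray above 0.045 m and value of joint bail above 1.5 rad and contact force between the fingers and tray above 2 N), for 0.2 s.
At the end, for the whole second after the job is handed in: The gripper holds the tray by its upright, snapped-in handle: tray centre within 40 mm of the pad's in plan, underside 70 to 190 mm above the bench, tilt under 0.10 rad, still, touching neither pan, pad nor bearing, all three balls within 6 mm of their seats (value of joint bail above 1.5 rad and angle between tray's own z axis and vertical below 0.1 rad and horizontal distance between tray_centre and pad_top below 0.04 m and height (world z) of tray between 0.07 and 0.19 m and linear speed of tray below 0.02 m/s and angular speed of tray below 0.1 rad/s and contact force between the fingers and tray above 2 N and contact force between tray and pan below 0.3 N and contact force between tray and pad below 0.3 N and contact force between tray and bearing below 0.3 N and distance between ball0_center and pocket0 below 0.006 m and distance between ball1_center and pocket1 below 0.006 m and distance between ball2_center and pocket2 below 0.006 m); the arm keeps its last pose, push and grip.
It fails at once if a ball leaves its pocket (distance between ball0_center and pocket0 above 0.012 m or distance between ball1_center and pocket1 above 0.012 m or distance between ball2_center and pocket2 above 0.012 m).
It fails at once if another thing on the bench is shifted by more than 20 mm (distance of any of chuck_key_1, clamp from where it was at the start of the episode above 0.02 m).
It also fails if it takes over 58 s, if anything falls off the work surface, if the arm or the gripper's body presses on something with over 40 N, if the wrist force passes 120 N, or if a joint passes its speed limit or range.

ROBOT

A 7-joint arm with a two-finger parallel gripper is mounted at the origin on a cart in front of the work surface, level with it; the furniture and walls round the work are solid. World frame = base frame: x ahead of the robot, y to its left, z up, the work surface at z = 0. Lengths are in m, angles in degrees, forces in N, time in s.
With the tool pointing down it reaches from about 0.35 to 0.9 m from the base axis. Payload 7.2 kg.
Tool frame: the origin (TCP) lies midway between the tips of the shut fingers; the grasp point (between the pads) lies 19 mm behind it; z points along the fingers, y is the direction in which the jaws open and shut (so a half turn about z gives the same grasp; the last joint's range is limited). The gripper opens to 85 mm and grips with 20 to 120 N. Pads are 22 mm wide; open, the fingers measure 114 mm over their backs; the gripper's body (76 mm by 85 mm) begins 54 mm behind the grasp point. The pads swing forward as they close: fully open they stand 13 mm farther back than shut.
Start: joints at [-3.908, 23.554, -0.728, 91.456, 0.321, 64.991, -4.71], TCP at [0.625, -0, 0.231] pointing down, gripper open.
Joint ranges: [-169.25, 169.25], [-16.82, 113.86], [-84.01, 82.57], [7.8, 145.47], [-59.2, 239.2], [7.22, 106.19], [-163.78, 163.78]. Speed limits (degrees/s): [136.94, 136.94, 172.46, 172.46, 180, 180, 180].

INTERFACE

Orientations are given as [roll, pitch, yaw] about the fixed x, y, z axes, in that order (R = Rz(yaw) Ry(pitch) Rx(roll)).
In Python, from workcell import telemetry, eyes, env gives the robot as it stands. The module is installed in compiled form; this text tells all that it offers.
- The arm moves only by the shell command python3 -m creep 'ROWS' [OPENING]. ROWS is JSON, a list of rows, each a list of 4 numbers: the shift along the tool's x, y, z in m, then the turn about the tool's z in rad. In form: [[x, y, z, spin], ...]. A call has 1 to 20 rows; each row is the pose to reach, as a shift and turn from the pose commanded when the call began, along the tool's axes at that moment; what a row does not reach only later rows make up. A row lasts 1/10 s, in which the tool goes at most 50 mm and 8.59 degrees, less where a joint would pass 70% of its speed; a pose out of reach is approached as far as the arm can. A call with a gripper value outside its range is refused whole. OPENING is the opening, from 0 (shut) to 1 (fully open), set as the call begins (- or left out, the last holds). The fingers move at their own pace and stop on an object; the grip force is fixed at half the most. Time passes only in rows, so rows that repeat a pose let the fingers close. It gives the time, the measured TCP pose, the force and the opening at its end, in the units of the state.
- telemetry.observe(): the state, without advancing time (a new reading comes with each control period).
- eyes.read_camera(name): name is "scene" or "side" or "wrist"; returns a dict with "color" (384x512x3 uint8, blue, green, red), "camera_matrix" (3x3 intrinsics, pixels), "eye" and "attitude" of the camera in the world; the wrist camera has in their place "T_tool_cam" (4x4, takes a point from camera to tool coordinates, whose origin is the TCP and whose axes are the flange's). Camera axes: x right, y down, z forward; pixel columns grow to the right and rows downward; lengths in m; the calibration is good to about 2 mm. A picture is of the moment at which its call begins: read the wrist's pose just before it. There is no depth.
- env.job_done(): hands the job in, once; it reports no verdict.
The state is a dict: "time_s": time; "qpos": joint angles; "dq": joint speeds; "joint_torque": joint torques, N m; "eef_pos": TCP position; "tcp_rot": TCP orientation; "force": force on the tool from outside, world axes, zero at the start; "moment": the same for the moment, N m; "finger_gap": finger opening in m.
Only numpy, scipy, OpenCV 4.12 (cv2) and the standard library are available. Lean on these libraries where they do the work, as an engineer would, in place of code of your own. Each camera call takes 0.05 s, during which the arm holds its last target.

## Working session

There is one attempt and no reset: what is moved stays moved. The work goes in short steps, Python scripts to look and compute and a shell command to move; the robot and the scene stay as the last step left them, time stands still between calls to the robot, and variables do not carry over. Pictures are saved under pics/ and viewed, and the job is handed in when it is done.

```bash
mkdir -p pics; ls; cat > h.py <<'E'
import numpy as np, cv2
from scipy.spatial.transform import Rotation as R
from workcell import telemetry, eyes, env
def grab(name,fn):
    s=telemetry.observe(); c=eyes.read_camera(name); cv2.imwrite('pics/'+fn,c['color']); return s,c
E
python3 - <<'E'
from h import *
s=telemetry.observe(); print(s)
for n in ("scene","side","wrist"):
    s,c=grab(n,n+'0.png'); print({k:(v if k!='color' else v.shape) for k,v in c.items()})
E
```

```text
pics
{'time_s': 0.0, 'qpos': array([-3.90686931, 23.59981578, -0.72906687, 91.50580773,  0.32143382,
       64.99210788, -4.71072788]), 'dq': array([0.02280781, 0.03284345, 0.09389135, 0.01650225, 0.07027525,
       0.02192941, 0.03209943]), 'joint_torque': array([-1.18789325e-03, -6.00636005e+01,  6.81361444e-01, -2.99419034e+01,
        1.37590774e-02,  1.04116063e-02,  2.51732433e-05]), 'eef_pos': array([ 6.24476827e-01, -4.72394963e-05,  2.30442652e-01]), 'tcp_rot': array([-1.79904576e+02,  7.05974951e-03,  9.00006158e+01]), 'force': array([ 0.76591912, -0.04751095, -0.1524689 ]), 'moment': array([ 0.02283926, -0.01170402, -0.01974998]), 'finger_gap': 0.08526518708024705}
{'color': (384, 512, 3), 'camera_matrix': array([[459.14706246,   0.        , 258.16268418],
       [  0.        , 459.14706246, 192.44629302],
       [  0.        ,   0.        ,   1.        ]]), 'eye': array([-0.38002948, -0.69421267,  1.10278735]), 'attitude': array([-132.28967697,   -1.1625722 ,  -57.69346485])}
{'color': (384, 512, 3), 'camera_matrix': array([[361.78680884,   0.        , 256.82511232],
       [  0.        , 361.78680884, 196.49467159],
       [  0.        ,   0.        ,   1.        ]]), 'eye': array([0.17663613, 0.57970392, 0.62753874]), 'attitude': array([-126.4294065 ,   -1.3248497 , -147.38883688])}
{'color': (384, 512, 3), 'camera_matrix': array([[298.11871241,   0.        , 259.93084355],
       [  0.        , 298.11871241, 195.75520922],
       [  0.        ,   0.        ,   1.        ]]), 'T_tool_cam': array([[-8.60805394e-04, -9.60456631e-01, -2.78428301e-01,
         7.12949375e-02],
       [ 9.99999619e-01, -8.66461794e-04, -1.02741319e-04,
        -3.61434764e-04],
       [-1.42568904e-04, -2.78428284e-01,  9.60457011e-01,
        -1.43294182e-01],
       [ 0.00000000e+00,  0.00000000e+00,  0.00000000e+00,
         1.00000000e+00]])}
```

View pics/scene0.png

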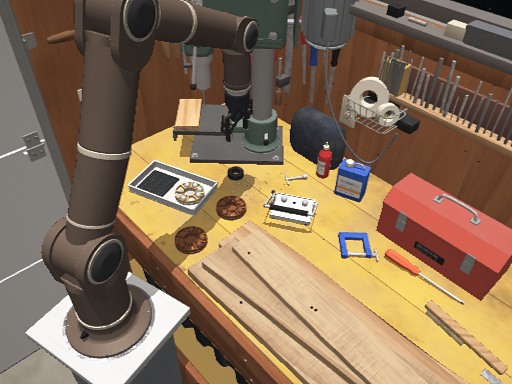

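View pics/side0.png

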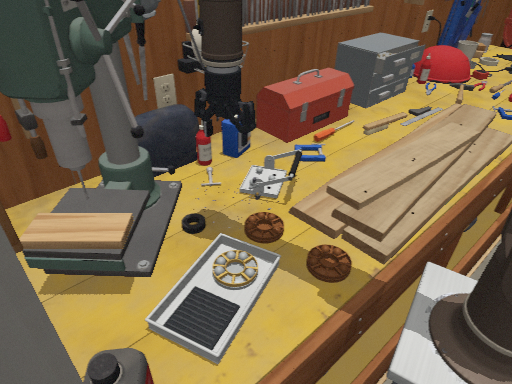

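View pics/wrist0.png

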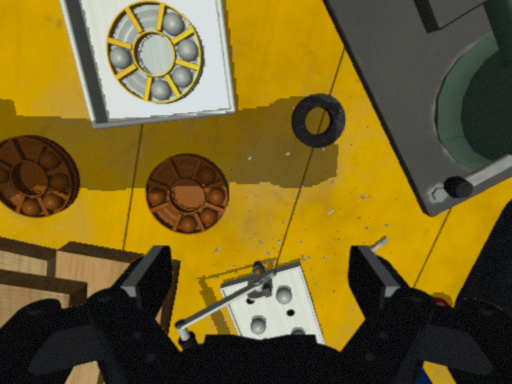

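```bash
python3 - <<'E'
from h import *
a=cv2.imread('pics/scene0.png')[150:280,110:390]; cv2.imwrite('pics/z_scene0.png',cv2.resize(a,None,fx=2.8,fy=2.8,interpolation=cv2.INTER_CUBIC))
a=cv2.imread('pics/side0.png')[130:360,140:370]; cv2.imwrite('pics/z_side0.png',cv2.resize(a,None,fx=2.6,fy=2.6,interpolation=cv2.INTER_CUBIC))
a=cv2.imread('pics/side0.png')[130:220,225:345]; cv2.imwrite('pics/zz_side0.png',cv2.resize(a,None,fx=6,fy=6,interpolation=cv2.INTER_CUBIC))
E
```

```text
(no output)
```

View pics/z_scene0.png

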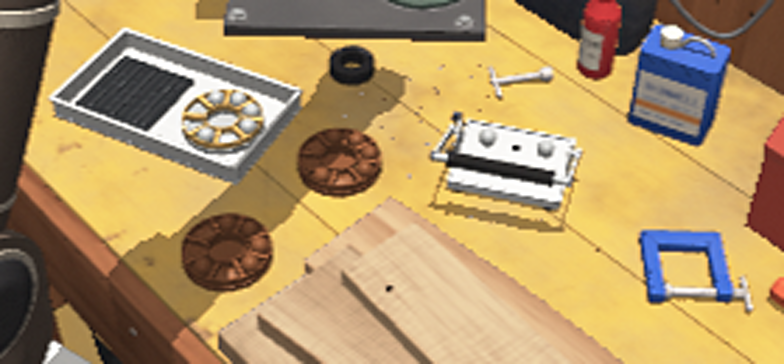

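View pics/zz_side0.png

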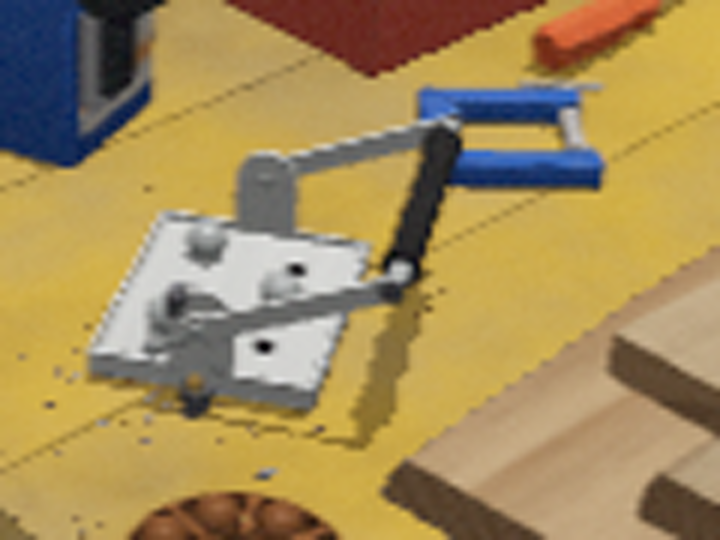

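```bash
cat >> h.py <<'E'
def camRt(c,s=None):
    if 'eye' in c: return R.from_euler('xyz',c['attitude'],degrees=True).as_matrix(), np.array(c['eye'])
    Rt=R.from_euler('xyz',s['tcp_rot'],degrees=True).as_matrix(); T=c['T_tool_cam']
    return Rt@T[:3,:3], Rt@T[:3,3]+s['eef_pos']
def ray(c,uv,s=None):
    Rm,o=camRt(c,s); K=c['camera_matrix']
    d=Rm@np.array([(uv[0]-K[0,2])/K[0,0],(uv[1]-K[1,2])/K[1,1],1]); return o,d/np.linalg.norm(d)
def plane(c,uv,z,s=None):
    o,d=ray(c,uv,s); return o+d*(z-o[2])/d[2]
def tri(rs):
    A=sum(np.eye(3)-np.outer(d,d) for o,d in rs); b=sum((np.eye(3)-np.outer(d,d))@o for o,d in rs)
    p=np.linalg.solve(A,b); return p,[np.linalg.norm((np.eye(3)-np.outer(d,d))@(p-o)) for o,d in rs]
def proj(c,p,s=None):
    Rm,o=camRt(c,s); q=Rm.T@(np.asarray(p)-o); q=c['camera_matrix']@q; return q[:2]/q[2]
def dark(c,box,th=60):
    x0,y0,x1,y1=box; im=c['color'][y0:y1,x0:x1].max(axis=2); m=(im<th).astype(np.uint8)
    n,l,st,ce=cv2.connectedComponentsWithStats(m); k=1+np.argmax(st[1:,4])
    ys,xs=np.where(l==k); return np.c_[xs+x0,ys+y0].astype(float)
def ends(pts):
    m=pts.mean(0); v=np.linalg.svd(pts-m,full_matrices=False)[2][0]; t=(pts-m)@v
    return m+v*t.min(), m, m+v*t.max(), len(pts)
E
python3 - <<'E'
from h import *
_,a=grab('scene','s1.png'); _,b=grab('side','d1.png')
pa=dark(a,(262,195,318,222)); pb=dark(b,(285,145,305,185))
ea=ends(pa); eb=ends(pb); print(ea,eb)
A=sorted([ea[0],ea[2]],key=lambda p:p[0]) # left=+y
B=sorted([eb[0],eb[2]],key=lambda p:-p[1]) # bottom=+y
for u,v in zip(A,B): print(tri([ray(a,u),ray(b,v)]))
print('mid',tri([ray(a,(A[0]+A[1])/2),ray(b,(B[0]+B[1])/2)]))
# pad
for c,box in((a,(130,160,182,205)),(b,(155,280,250,355))):
    p=dark(c,box,70); r=cv2.convexHull(p.astype(np.float32)); q=cv2.approxPolyDP(r,4,True)[:,0]
    print(len(p),q.tolist()); W=[plane(c,x,.010) for x in q]; print(np.round(W,4).tolist(),np.mean(W,0))
E
```

```text
(array([269.57733206, 206.24515254]), array([288.07386364, 209.72727273]), array([306.76541055, 213.24610611]), 176) (array([299.30169556, 151.44333106]), array([295.55462185, 162.44537815]), array([291.25643191, 175.06559645]), 119)
(array([ 0.5370654 , -0.18080531,  0.08818518]), [np.float64(0.0013563248841746086), np.float64(0.0013563248841745692)])
(array([ 0.57115719, -0.29691001,  0.09525416]), [np.float64(0.001068286992199687), np.float64(0.0010682869921995403)])
mid (array([ 0.55489083, -0.23888399,  0.09026247]), [np.float64(0.0006926062278024115), np.float64(0.0006926062278023959)])
528 [[178.0, 179.0], [163.0, 195.0], [138.0, 186.0], [155.0, 170.0]]
[[0.5476, 0.211, 0.01], [0.4522, 0.1993, 0.01], [0.4393, 0.3045, 0.01], [0.5402, 0.3146, 0.01]] [0.49480021 0.25736778 0.01      ]
1989 [[239.0, 307.0], [211.0, 349.0], [164.0, 325.0], [195.0, 287.0]]
[[0.4419, 0.2058, 0.01], [0.4322, 0.3089, 0.01], [0.5386, 0.3197, 0.01], [0.5492, 0.216, 0.01]] [0.49046763 0.26261369 0.01      ]
```

```bash
python3 - <<'E'
from h import *
b=eyes.read_camera('side'); a=eyes.read_camera('scene')
q=[(252.5,165.3),(286.7,170.8),(277.5,197),(240,191)]
W=np.array([plane(b,x,.02) for x in q]);print(np.round(W,3),W.mean(0)); W=W[:,:2]
print('edges',[np.round(np.linalg.norm(W[i]-W[(i+1)%4]),3) for i in range(4)])
for n,p in dict(pressbase_corner_r=(180,183),pressbase_near=(150,270),left_near=(30,268),woodl=(20,250),can_top=(115,360)).items(): print(n,plane(b,p,0.0),plane(b,p,.06))
# model check
c=np.array([.641,-.213]); 
y=np.array([-.282,.96]);y/=np.linalg.norm(y);x=np.array([y[1],-y[0]])
for n,c_ in(('scene',a),('side',b)):
    im=c_['color'].copy()
    def P(u,v,w): p=c+u*x+v*y; return tuple(int(round(k*4)) for k in proj(c_,[*p,w]))
    big=cv2.resize(im,None,fx=4,fy=4)
    L=[P(sx*.057,sy*.069,.02) for sx,sy in((1,1),(1,-1),(-1,-1),(-1,1))]
    cv2.polylines(big,[np.array(L)],True,(0,0,255),1)
    for v in(-.067,.067): cv2.circle(big,P(0,v,.048),4,(0,0,255),-1)
    m=np.array(L).mean(0).astype(int); cv2.imwrite('pics/m_%s.png'%n,big[m[1]-200:m[1]+200,m[0]-300:m[0]+300])
E
```

```text
[[ 0.711 -0.255  0.02 ]
 [ 0.604 -0.289  0.02 ]
 [ 0.559 -0.152  0.02 ]
 [ 0.663 -0.116  0.02 ]] [ 0.63421062 -0.2033048   0.02      ]
edges [np.float64(0.112), np.float64(0.144), np.float64(0.11), np.float64(0.147)]
pressbase_corner_r [ 0.85364462 -0.07038959  0.        ] [ 0.78891474 -0.0082331   0.06      ]
pressbase_near [0.671571   0.22938149 0.        ] [0.62424947 0.26287639 0.06      ]
left_near [0.89949865 0.37482346 0.        ] [0.83038459 0.39441241 0.06      ]
woodl [0.97308735 0.35554894 0.        ] [0.89693736 0.37698077 0.06      ]
can_top [0.56660375 0.41578589 0.        ] [0.52931832 0.43145836 0.06      ]
```

View pics/m_scene.png

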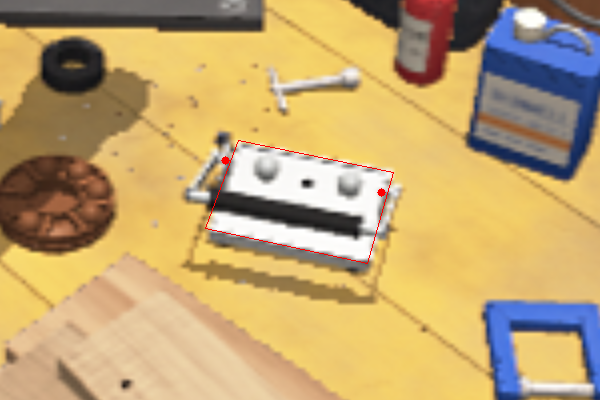

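View pics/m_side.png

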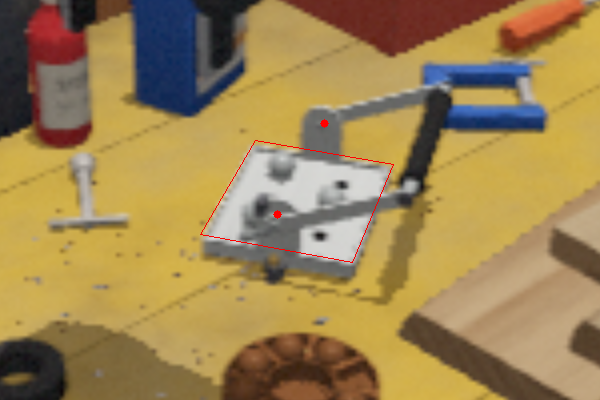

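```bash
python3 -m creep '[[-0.02,-0.006,0,-0.03],[-0.05,-0.015,0.005,-0.08],[-0.085,-0.025,0.015,-0.13],[-0.12,-0.035,0.03,-0.18],[-0.155,-0.045,0.045,-0.23],[-0.19,-0.056,0.06,-0.27],[-0.215,-0.063,0.07,-0.3],[-0.23,-0.068,0.078,-0.3],[-0.239,-0.07,0.08,-0.3],[-0.239,-0.07,0.08,-0.3],[-0.239,-0.07,0.08,-0.3]]' 0.5
python3 - <<'E'
from h import *
s,c=grab('wrist','w1.png'); _,b=grab('side','d2.png'); print(s['eef_pos'],s['tcp_rot'],s['finger_gap'],s['time_s'])
for p in ([.5371,-.1808,.0882],[.5712,-.2969,.0952]): print(proj(c,p,s))
a=b['color'][80:220,210:370]; cv2.imwrite('pics/z_d2.png',cv2.resize(a,None,fx=5,fy=4.2,interpolation=cv2.INTER_CUBIC)[:590])
E
```

```text
time_s: 1.45
eef_pos: [0.556, -0.2375, 0.1518]
tcp_rot: [179.9, -0.0, 107.3]
force: [-0.4, -0.2, 0.4]
finger_gap: 0.0425
[ 0.55601712 -0.23753033  0.15178257] [ 1.79930404e+02 -1.60012684e-02  1.07257312e+02] 0.04248655996801105 1.45
[258.24262167 127.16171538]
[256.14708833 289.14152184]
```

View pics/w1.png

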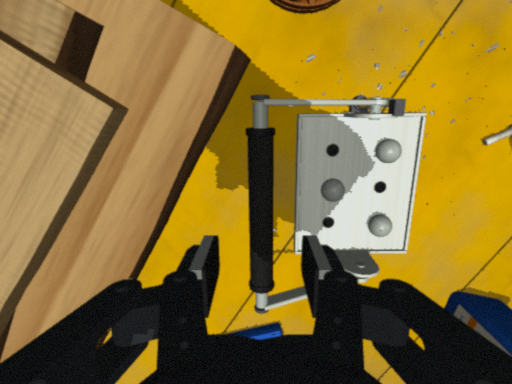

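View pics/z_d2.png

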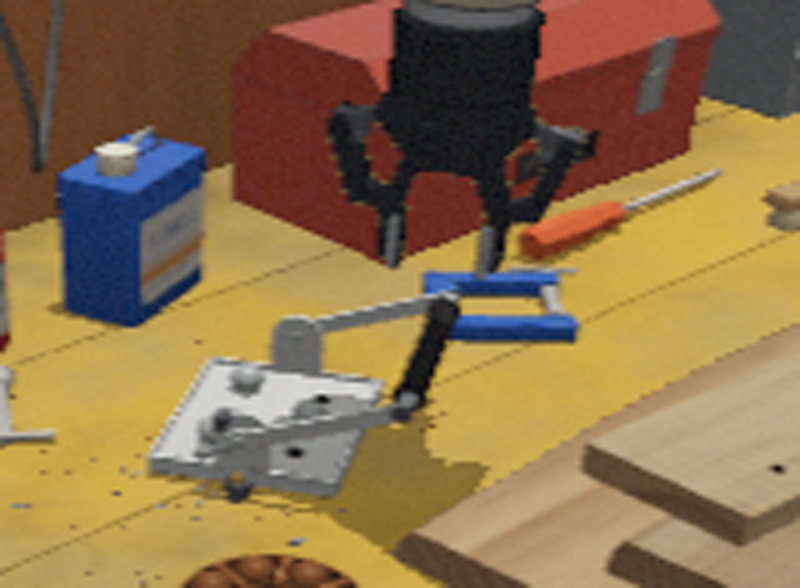

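```bash
python3 -m creep '[[0,0.001,0.02,0],[0,0.001,0.045,0],[0,0.001,0.07,0],[0,0.001,0.081,0],[0,0.004,0.083,0],[0,0.008,0.083,0],[0,0.011,0.083,0],[0,0.013,0.083,0],[0,0.015,0.08,0],[0,0.018,0.075,0],[0,0.021,0.069,0],[0,0.025,0.064,0],[0,0.029,0.059,0],[0,0.034,0.054,0],[0,0.034,0.054,0]]' 0.5
python3 - <<'E'
from h import *
s,c=grab('wrist','w2.png'); _,b=grab('side','d3.png'); print(s['eef_pos'],s['force'],s['time_s'])
a=b['color'][80:220,210:370]; cv2.imwrite('pics/z_d3.png',cv2.resize(a,None,fx=5,fy=4.2,interpolation=cv2.INTER_CUBIC)[:590])
E
```

```text
time_s: 3.05
eef_pos: [0.5881, -0.2293, 0.0986]
tcp_rot: [179.9, 0.1, 107.2]
force: [-2.2, 0.0, 1.9]
finger_gap: 0.0424
[ 0.58814341 -0.22934071  0.09861345] [-2.23900131  0.00896897  1.94041515] 3.05
```

View pics/w2.png

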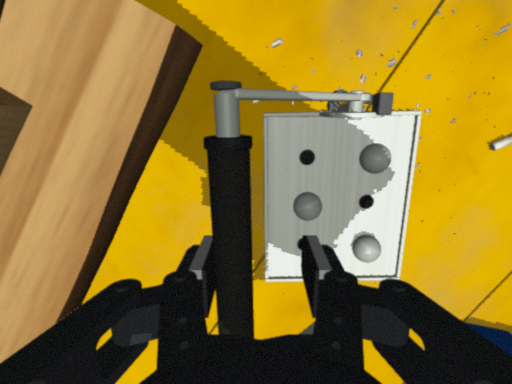

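View pics/z_d3.png

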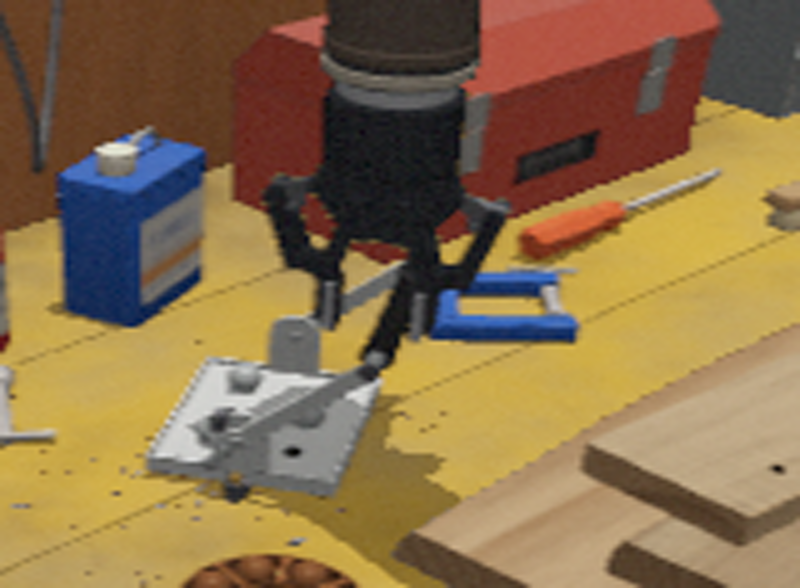

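```bash
python3 -m creep '[[0,0.004,-0.004,0],[0,0.0075,-0.0065,0],[0,0.0115,-0.0095,0],[0,0.0155,-0.0125,0],[0,0.02,-0.015,0],[0,0.024,-0.0175,0],[0,0.0285,-0.0195,0],[0,0.033,-0.0215,0],[0,0.038,-0.023,0],[0,0.043,-0.0245,0],[0,0.046,-0.0255,0],[0,0.049,-0.026,0],[0,0.0515,-0.0265,0],[0,0.0535,-0.027,0],[0,0.0555,-0.0275,0],[0,0.0555,-0.0275,0],[0,0.0555,-0.0275,0]]' 0.5
python3 - <<'E'
from h import *
s,c=grab('wrist','w3.png'); _,b=grab('side','d4.png'); print(s['eef_pos'],s['force'],s['time_s'])
a=b['color'][80:220,210:370]; cv2.imwrite('pics/z_d4.png',cv2.resize(a,None,fx=5,fy=4.2,interpolation=cv2.INTER_CUBIC)[:590])
E
```

```text
time_s: 4.85
eef_pos: [0.6407, -0.2125, 0.1247]
tcp_rot: [180.0, 0.0, 107.2]
force: [0.2, 0.1, 0.3]
finger_gap: 0.043
[ 0.64065714 -0.21245656  0.12474988] [0.23556156 0.09515494 0.31082118] 4.85
```

View pics/w3.png

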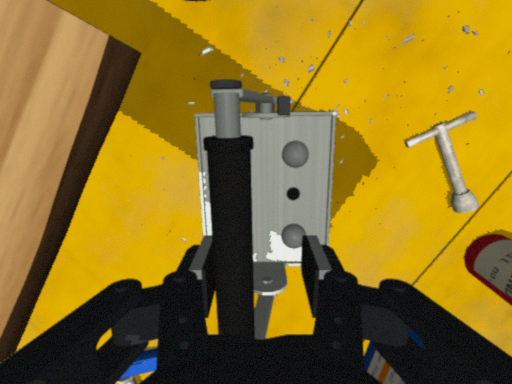

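View pics/z_d4.png

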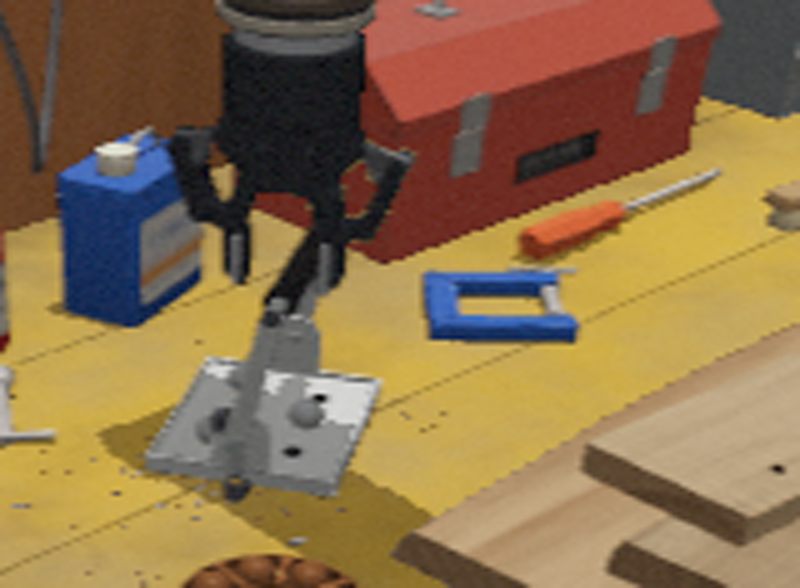

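```bash
python3 -m creep '[[0,0.001,0,0],[0,0.002,0,0],[0,0.003,0,0],[0,0.004,0,0],[0,0.004,0,0],[0,0.004,0,0]]' 0.5
python3 - <<'E'
from h import *
s,c=grab('wrist','w4.png'); _,b=grab('side','d5.png'); print(s['eef_pos'],s['force'],s['time_s'])
a=b['color'][80:220,210:370]; cv2.imwrite('pics/z_d5.png',cv2.resize(a,None,fx=5,fy=4.2,interpolation=cv2.INTER_CUBIC)[:590])
E
```

```text
time_s: 5.55
eef_pos: [0.6444, -0.2113, 0.1248]
tcp_rot: [180.0, -0.0, 107.2]
force: [1.2, 0.3, -0.4]
finger_gap: 0.0427
[ 0.64441564 -0.21131937  0.12477627] [ 1.18505124  0.27488589 -0.35160675] 5.55
```

View pics/w4.png

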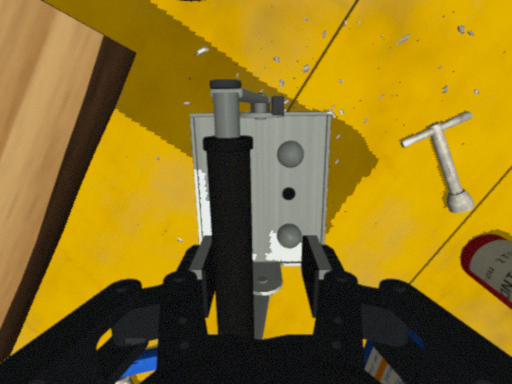

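View pics/z_d5.png

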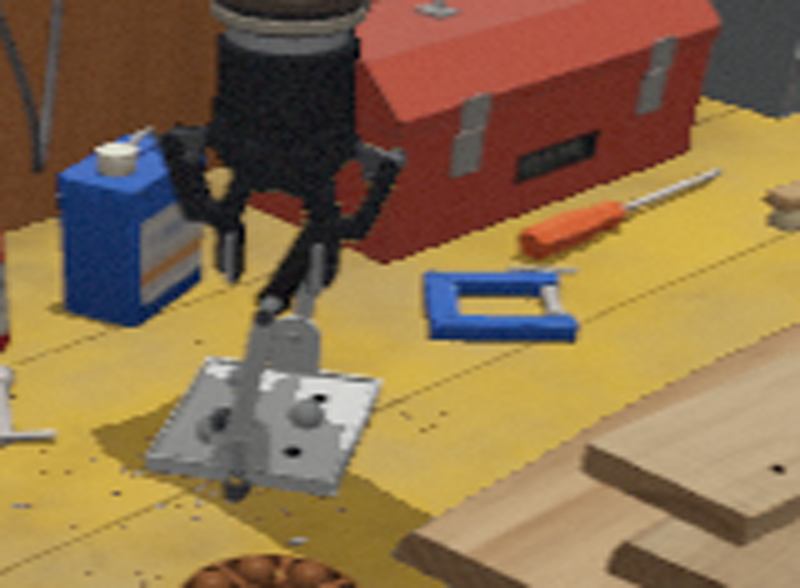

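```bash
python3 -m creep '[[0,0.001,0,0],[0,0.002,0,0],[0,0.003,0,0],[0,0.004,0,0],[0,0.004,0,0],[0,0.004,0,0]]' 0.5
python3 - <<'E'
from h import *
s,c=grab('wrist','w5.png'); _,b=grab('side','d6.png'); print(s['eef_pos'],s['force'],s['time_s'])
a=b['color'][80:220,210:370]; cv2.imwrite('pics/z_d6.png',cv2.resize(a,None,fx=5,fy=4.2,interpolation=cv2.INTER_CUBIC)[:590])
E
```

```text
time_s: 6.25
eef_pos: [0.6482, -0.2101, 0.1248]
tcp_rot: [180.0, -0.0, 107.2]
force: [-0.1, 0.2, 0.5]
finger_gap: 0.0428
[ 0.6482037  -0.21014765  0.12477214] [-0.065751    0.24385728  0.51023614] 6.25
```

View pics/w5.png

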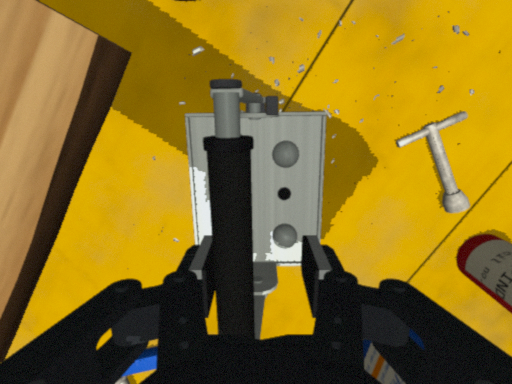

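View pics/z_d6.png

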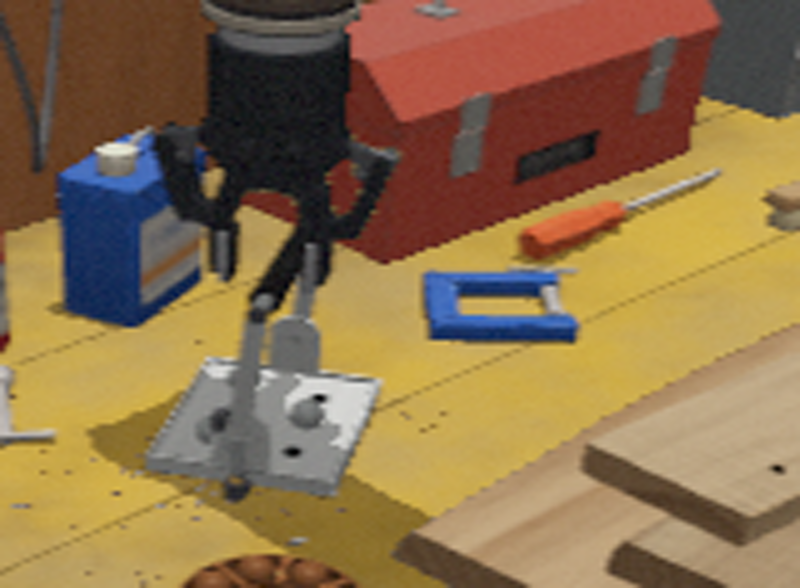

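```bash
python3 - <<'E'
from h import *
s=telemetry.observe(); c=eyes.read_camera('wrist')
im=c['color'].copy(); cv2.imwrite('pics/z_w5.png',cv2.resize(im[70:290,160:360],None,fx=2.7,fy=2.7,interpolation=cv2.INTER_CUBIC))
q=[(186,113.5),(328,112.5),(322,265)]
W=np.array([plane(c,x,.02,s) for x in q]); print(W)
ctr=(W[0]+W[2])/2; e=(W[1]-W[2]); print('c',ctr,'len',np.linalg.norm(e),np.linalg.norm(W[0]-W[1]),'yaw',np.degrees(np.arctan2(-e[0],e[1])))
th=np.radians(17.2); x=np.array([np.cos(th),np.sin(th)]); y=np.array([-x[1],x[0]])
print('tcp rel tray (x,y)',(s['eef_pos'][:2]-ctr[:2])@x,(s['eef_pos'][:2]-ctr[:2])@y)
# balls at z 25.5
for p in ((286,154),(285,236)):
    w=plane(c,p,.0255,s)[:2]-ctr[:2]; print('ball',w@x,w@y)
print('tube w/ z=.147 edges', [((plane(c,p,.147,s)[:2]-ctr[:2])@x).round(4) for p in((205,145),(252,145),(212,280),(250,280))])
E
```

```text
[[ 0.57117773 -0.16265073  0.02      ]
 [ 0.67976505 -0.12836407  0.02      ]
 [ 0.72294141 -0.25786742  0.02      ]]
c [ 0.64705957 -0.21025908  0.02      ] len 0.13651123432400014 0.11387177665842947 yaw 18.438363356480217
tcp rel tray (x,y) 0.0010191126460383007 -0.000303222918235233
ball 0.022080881075433496 0.03610829435224643
ball 0.02287927574424478 -0.036239933255700726
tube w/ z=.147 edges [np.float64(-0.0213), np.float64(-0.0024), np.float64(-0.0213), np.float64(-0.0038)]
```

View pics/z_w5.png

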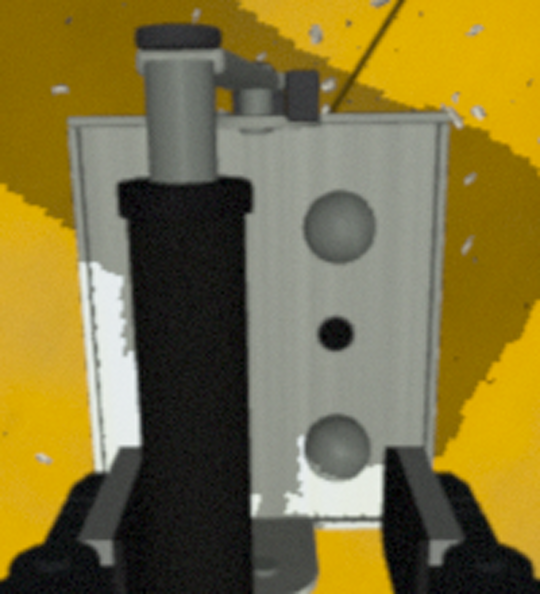

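```bash
python3 -m creep '[[0,0.001,0,0],[0,0.002,0,0],[0,0.003,0,0],[0,0.004,0,0],[0,0.004,0,0],[0,0.004,0,0]]' 0.5
python3 - <<'E'
from h import *
s,c=grab('wrist','w6.png'); _,b=grab('side','d7.png'); print(s['eef_pos'],s['force'],s['time_s'])
a=b['color'][80:220,210:370]; a=cv2.resize(a,None,fx=2.4,fy=2.4,interpolation=cv2.INTER_CUBIC)
w=c['color'][60:340,120:400]; w=cv2.resize(w,(336,336)); cv2.imwrite('pics/j6.png',np.hstack([a,w]))
E
```

```text
time_s: 7.0
eef_pos: [0.652, -0.209, 0.1248]
tcp_rot: [-180.0, -0.0, 107.2]
force: [-0.4, -0.4, 0.4]
finger_gap: 0.0427
[ 0.65199045 -0.20896775  0.12477005] [-0.39642789 -0.38011989  0.37957815] 7.0
```

View pics/j6.png

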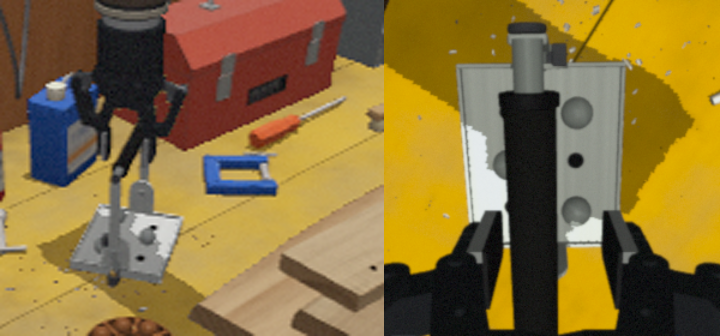

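```bash
python3 - <<'E'
from h import *
s=telemetry.observe(); c=eyes.read_camera('wrist'); b=eyes.read_camera('side')
m=c['color'].max(2)
for r in (150,165,200,230):
    xs=[x for x in range(190,300) if m[r,x]<45]; print(r,xs[0],xs[-1])
    e=[R.from_euler('xyz',s['tcp_rot'],degrees=True).as_matrix().T@(plane(c,(x,r),.148,s)-s['eef_pos']) for x in(xs[0],xs[-1]+1)]
    print(np.round(e,4).tolist())
cv2.imwrite('pics/z_w6.png',cv2.resize(c['color'][60:300,150:350],None,fx=2.5,fy=2.5,interpolation=cv2.INTER_CUBIC))
cv2.imwrite('pics/z_d7.png',cv2.resize(b['color'][80:220,210:370],None,fx=4.2,fy=4.2,interpolation=cv2.INTER_CUBIC))
E
```

```text
150 218 262
[[0.0557, -0.017, -0.0232], [0.0557, 0.001, -0.0232]]
165 221 262
[[0.0496, -0.0161, -0.0232], [0.0496, 0.001, -0.0232]]
200 222 262
[[0.0347, -0.0162, -0.0232], [0.0347, 0.0011, -0.0232]]
230 222 263
[[0.0211, -0.0167, -0.0232], [0.0211, 0.0015, -0.0232]]
```

View pics/z_w6.png

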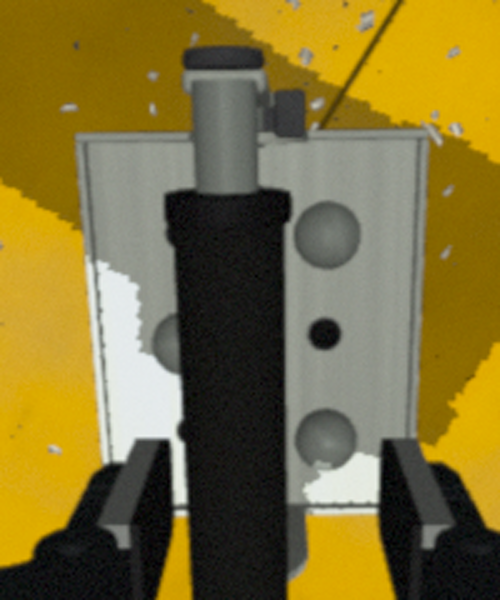

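View pics/z_d7.png

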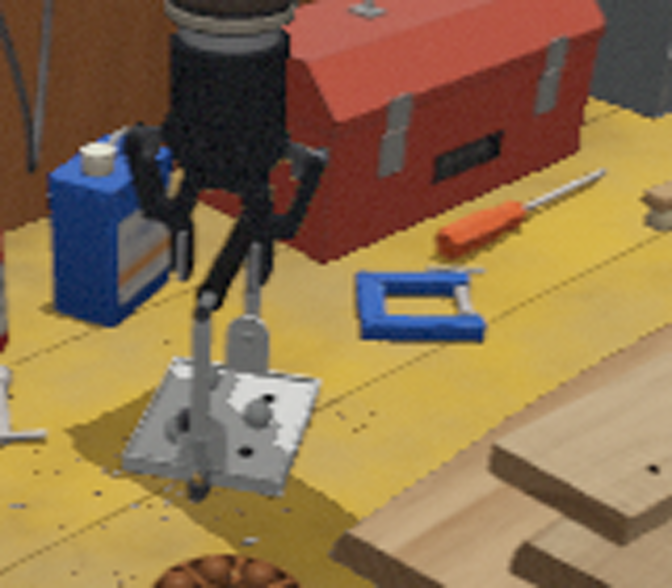

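```bash
python3 - <<'E'
from h import *
s=telemetry.observe(); c=eyes.read_camera('wrist'); b=eyes.read_camera('side')
th=np.radians(17.2); x=np.array([np.cos(th),np.sin(th),0]); y=np.array([-x[1],x[0],0]); Z=np.array([0,0,1.])
print('cap tri',tri([ray(c,(239.2,83.2),s),ray(b,(259.3,151))]))
tube=s['eef_pos']-.0077*x; tube[2]=0
for a in (1.571,1.50,1.45,1.39):
    ctr=tube+.1*np.cos(a)*x
    print(a,ctr[:2].round(4),'corners wrist',[proj(c,ctr+sx*.057*x+sy*.069*y+.02*Z,s).round(1).tolist() for sx,sy in((-1,1),(1,1),(1,-1))],
     'ear side',proj(b,ctr-.067*y+.065*Z,).round(1),'side corners',[proj(b,ctr+sx*.057*x+sy*.069*y+.02*Z).round(1).tolist() for sx,sy in((-1,1),(1,1),(1,-1),(-1,-1))])
E
```

```text
cap tri (array([ 0.61820015, -0.13648292,  0.15631396]), [np.float64(0.00341674805087195), np.float64(0.003416748050872008)])
1.571 [ 0.6446 -0.2113] corners wrist [[179.3, 112.5], [321.6, 112.3], [313.2, 266.3]] ear side [268.7 154.6] side corners [[276.0, 194.1], [238.0, 187.3], [251.1, 163.8], [285.8, 169.5]]
1.5 [ 0.6513 -0.2093] corners wrist [[188.2, 112.5], [330.4, 112.3], [320.8, 266.3]] ear side [266.5 154.2] side corners [[273.5, 193.6], [235.7, 186.8], [249.0, 163.4], [283.6, 169.1]]
1.45 [ 0.6561 -0.2078] corners wrist [[194.4, 112.5], [336.6, 112.3], [326.2, 266.3]] ear side [264.9 154. ] side corners [[271.9, 193.3], [234.0, 186.6], [247.5, 163.2], [282.0, 168.9]]
1.39 [ 0.6618 -0.206 ] corners wrist [[201.8, 112.5], [344.0, 112.3], [332.5, 266.3]] ear side [263.1 153.7] side corners [[269.8, 193.0], [232.1, 186.2], [245.7, 162.9], [280.2, 168.6]]
```

```bash
python3 -m creep '[[0,-0.002,0,0],[0,-0.004,0,0],[0,-0.006,0,0],[0,-0.0077,0,0],[0,-0.0077,0,0],[0,-0.0077,0,0],[0,-0.0077,0,0]]' 0.5
python3 - <<'E'
from h import *
s,c=grab('wrist','w7.png'); 
m=c['color'].max(2)
for r in (165,200,230):
    xs=[x for x in range(190,300) if m[r,x]<45]
    e=[R.from_euler('xyz',s['tcp_rot'],degrees=True).as_matrix().T@(plane(c,(x,r),.148,s)-s['eef_pos']) for x in(xs[0],xs[-1]+1)]
    print(np.mean(e,0))
E
python3 -m creep '[[0,0,0,0],[0,0,0,0],[0,0,0,0],[0,0,0,0],[0,0,0,0],[0,0,0,0],[0,0,0,0],[0,0,0,0]]' 0
python3 - <<'E'
from h import *
s,c=grab('wrist','w8.png'); _,b=grab('side','d8.png'); print(s['eef_pos'],s['force'],s['moment'],s['finger_gap'],s['time_s'])
a=b['color'][80:220,210:370]; a=cv2.resize(a,None,fx=2.4,fy=2.4,interpolation=cv2.INTER_CUBIC)
w=c['color'][60:340,120:400]; w=cv2.resize(w,(336,336)); cv2.imwrite('pics/j8.png',np.hstack([a,w]))
E
```

```text
time_s: 8.0
eef_pos: [0.6447, -0.2112, 0.1248]
tcp_rot: [180.0, -0.0, 107.2]
force: [-0.7, -0.3, -0.3]
finger_gap: 0.0425
[ 4.96013106e-02  1.20791849e-05 -2.31923669e-02]
[ 3.46976584e-02  7.13559832e-06 -2.31924086e-02]
[ 0.02108949 -0.0017328  -0.02319267]
time_s: 8.85
eef_pos: [0.6448, -0.2112, 0.1249]
tcp_rot: [180.0, 0.0, 107.2]
force: [0.1, 0.6, 1.8]
finger_gap: 0.0159
[ 0.64477037 -0.21122765  0.12491225] [0.11184348 0.57814316 1.75681096] [ 0.06797585 -0.16736617  0.13325041] 0.015876861454612402 8.85
```

View pics/j8.png

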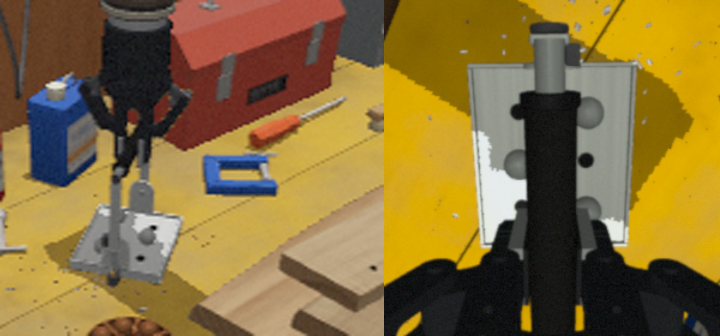

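```bash
python3 -m creep '[[0,0,-0.001,0],[0,0,-0.003,0],[0,0,-0.006,0],[0,0,-0.01,0],[0,0,-0.015,0],[0,0,-0.02,0],[0,0,-0.026,0],[0,0,-0.032,0],[0,0,-0.039,0],[0,0,-0.046,0],[0,0,-0.053,0],[0,0,-0.06,0],[0,0,-0.066,0],[0,0,-0.071,0],[0,0,-0.075,0],[0,0,-0.078,0],[0,0,-0.08,0],[0,0,-0.08,0],[0,0,-0.08,0],[0,0,-0.08,0]]' 0
python3 - <<'E'
from h import *
s,c=grab('wrist','w9.png'); _,b=grab('side','d9.png'); print(s['eef_pos'],s['force'],s['moment'],s['finger_gap'],s['time_s'])
a=b['color'][40:220,200:380]; a=cv2.resize(a,(450,450),interpolation=cv2.INTER_CUBIC)
w=c['color'][60:340,120:400]; w=cv2.resize(w,(336,450)); cv2.imwrite('pics/j9.png',np.hstack([a,w]))
E
```

```text
time_s: 10.95
eef_pos: [0.6444, -0.2113, 0.2045]
tcp_rot: [-180.0, -0.0, 107.2]
force: [-0.6, 0.8, -8.1]
finger_gap: 0.0164
[ 0.64442928 -0.21126267  0.20445224] [-0.57338122  0.77958985 -8.14975035] [ 0.00692021  0.04135388 -0.01575695] 0.016448433382360145 10.95
```

View pics/j9.png

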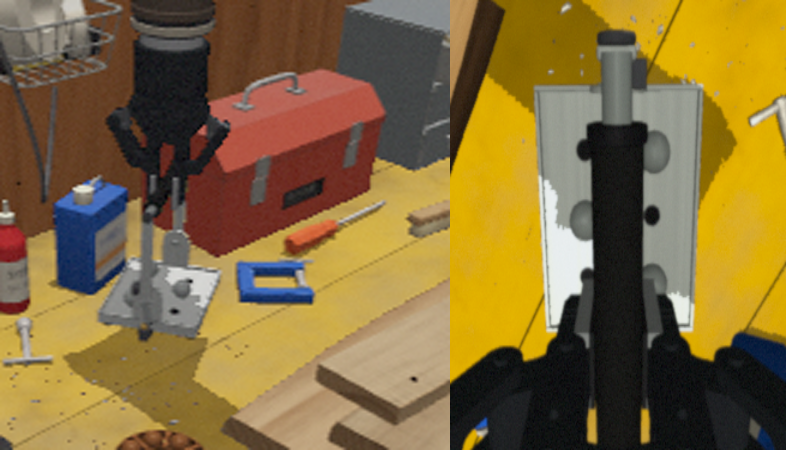

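```bash
python3 -m creep '[[0.002,0,-0.001,0],[0.006,0,-0.002,0],[0.012,0,-0.003,0],[0.02,0,-0.005,0],[0.03,0,-0.007,0],[0.042,-0.001,-0.01,0],[0.056,-0.001,-0.013,0],[0.072,-0.001,-0.016,0],[0.09,-0.001,-0.02,0],[0.11,-0.002,-0.024,0],[0.128,-0.002,-0.028,0],[0.144,-0.002,-0.032,0],[0.158,-0.002,-0.035,0],[0.17,-0.002,-0.038,0],[0.18,-0.003,-0.04,0],[0.188,-0.003,-0.042,0],[0.194,-0.003,-0.043,0],[0.198,-0.003,-0.044,0],[0.2,-0.003,-0.045,0],[0.2,-0.003,-0.045,0]]' 0
python3 - <<'E'
from h import *
s,c=grab('wrist','w10.png'); _,b=grab('side','d10.png'); print(s['eef_pos'],s['force'],s['moment'],s['finger_gap'],s['time_s'])
E
```

```text
time_s: 13.05
eef_pos: [0.5827, -0.0211, 0.2499]
tcp_rot: [180.0, 0.0, 107.2]
force: [1.0, 0.4, -8.8]
finger_gap: 0.0161
[ 0.5827269  -0.02114556  0.24988024] [ 0.95254684  0.35136499 -8.78174332] [-0.02692826  0.01600522 -0.05604675] 0.01613522254066735 13.05
```

View pics/w10.png

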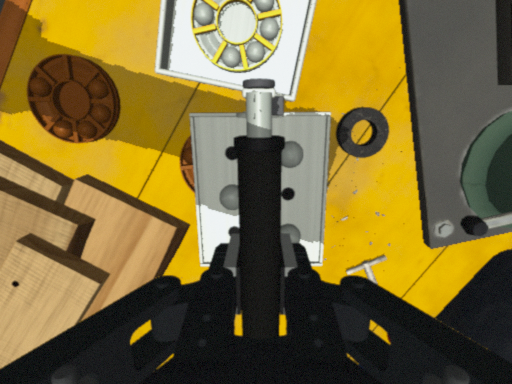

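View pics/d10.png

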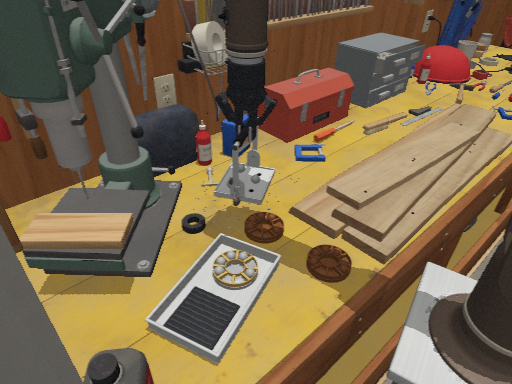

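```bash
python3 - <<'E'
from h import *
c=eyes.read_camera('wrist'); s=telemetry.observe(); s0=dict(eef_pos=np.array([.62448,0,.23044]),tcp_rot=np.array([-179.905,.007,90.0]))
print(tri([ray(c,(458,187),s0),ray(c,(472,225),s)]))
b=eyes.read_camera('side')
for p in((82,195),(168,197),(110,360)): print(p,[plane(b,p,z).round(3).tolist() for z in(0,.1,.2,.3)])
E
```

```text
(array([ 0.81774444, -0.00155923,  0.09070542]), [np.float64(0.0003688022201339125), np.float64(0.00036880222013396823)])
(82, 195) [[1.043, 0.134, 0.0], [0.905, 0.205, 0.1], [0.767, 0.276, 0.2], [0.629, 0.347, 0.3]]
(168, 197) [[0.833, 0.003, 0.0], [0.729, 0.095, 0.1], [0.624, 0.187, 0.2], [0.519, 0.279, 0.3]]
(110, 360) [[0.574, 0.421, 0.0], [0.511, 0.446, 0.1], [0.447, 0.471, 0.2], [0.384, 0.497, 0.3]]
```

```bash
python3 -m creep '[[0.002,0,0,0],[0.006,0,0,0],[0.012,0,0,0],[0.02,0,0,0],[0.03,0,0,0],[0.042,-0.001,0,0],[0.056,-0.001,0,0],[0.072,-0.001,0,0],[0.09,-0.001,0,0],[0.11,-0.002,0,0],[0.128,-0.002,0,0],[0.144,-0.002,0,0],[0.158,-0.002,0,0],[0.17,-0.002,0,0],[0.18,-0.003,0,0],[0.188,-0.003,0,0],[0.194,-0.003,0,0],[0.198,-0.003,0,0],[0.2,-0.003,0,0],[0.2,-0.003,0,0]]' 0
python3 - <<'E'
from h import *
s,c=grab('wrist','w11.png'); _,b=grab('side','d11.png'); print(s['eef_pos'],s['force'],s['moment'],s['finger_gap'],s['time_s'])
E
```

```text
time_s: 15.25
eef_pos: [0.5207, 0.169, 0.2498]
tcp_rot: [180.0, 0.0, 107.2]
force: [-0.1, 0.4, -8.0]
finger_gap: 0.0164
[0.52072867 0.1690391  0.24977436] [-0.0571738   0.42776776 -7.96774914] [-0.00821512  0.01907204  0.00895673] 0.016355930883543965 15.25
```

View pics/w11.png

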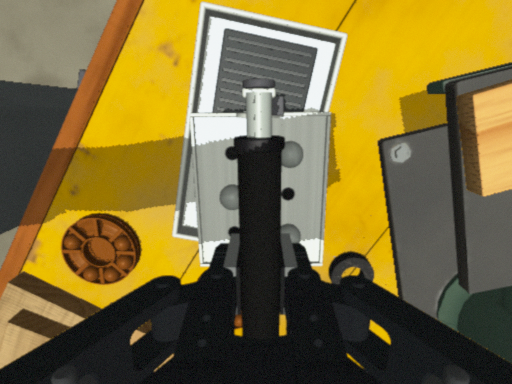

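View pics/d11.png

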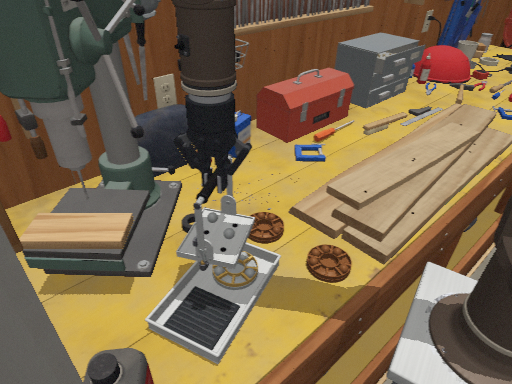

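```bash
python3 -m creep '[[0.001,0,0,0],[0.004,0,0,0],[0.008,0,0,0],[0.014,0,0,0],[0.021,0,0,0],[0.029,0,0,0],[0.038,0,0,0],[0.047,-0.001,0,0],[0.056,-0.001,0,0],[0.065,-0.001,0,0],[0.073,-0.001,0,0],[0.08,-0.001,0,0],[0.086,-0.001,0,0],[0.091,-0.001,0,0],[0.094,-0.001,0,0],[0.096,-0.001,0,0],[0.097,-0.001,0,0],[0.097,-0.001,0,0],[0.097,-0.001,0,0],[0.097,-0.001,0,0]]' 0
python3 - <<'E'
from h import *
s,c=grab('wrist','w12.png'); _,b=grab('side','d12.png'); _,a=grab('scene','s12.png'); print(s['eef_pos'],s['force'],s['moment'],s['finger_gap'],s['time_s'])
W=[plane(c,x,.146,s) for x in((190,114),(329,113),(322,263),(203,265))]
print(np.round(W,3).tolist(),(W[0]+W[2])/2, (W[1]+W[3])/2)
cv2.imwrite('pics/z_s12.png',cv2.resize(a['color'][100:250,100:260],None,fx=3.75,fy=3.75,interpolation=cv2.INTER_CUBIC))
E
```

```text
time_s: 17.35
eef_pos: [0.4912, 0.2611, 0.2498]
tcp_rot: [180.0, 0.0, 107.2]
force: [0.3, -0.1, -7.4]
finger_gap: 0.0162
[0.49118839 0.26113881 0.2498032 ] [ 0.33003717 -0.12312466 -7.41020705] [-0.04308396  0.0618683  -0.02752128] 0.01624283653264062 17.35
[[0.418, 0.309, 0.146], [0.524, 0.343, 0.146], [0.565, 0.216, 0.146], [0.46, 0.182, 0.146]] [0.49126881 0.26263241 0.146     ] [0.49196338 0.26218681 0.146     ]
```

View pics/w12.png

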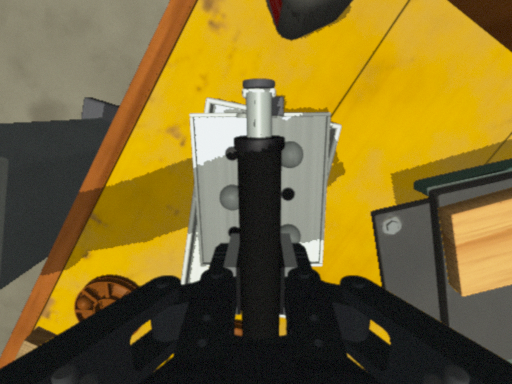

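View pics/d12.png

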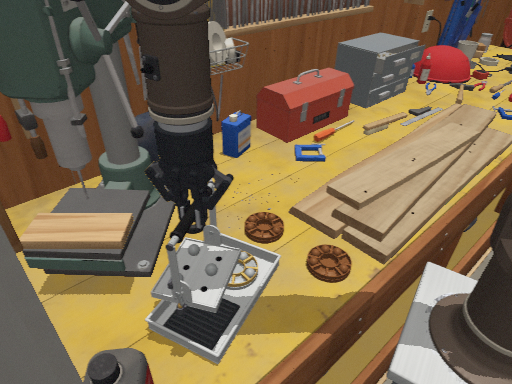

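View pics/z_s12.png

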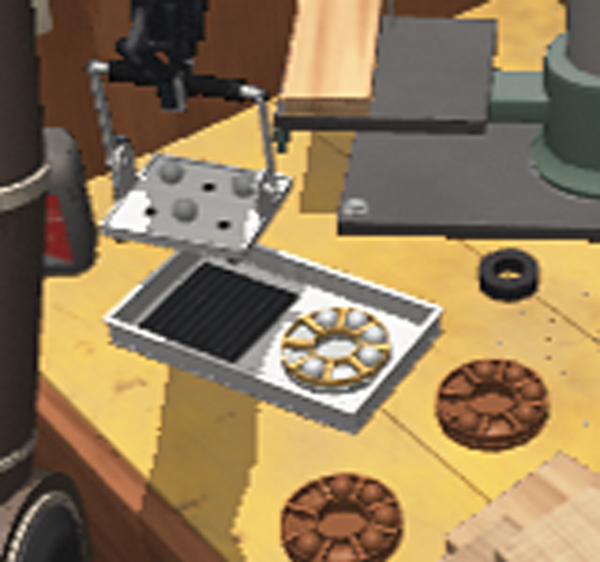

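```bash
python3 - <<'E'
from h import *
a=eyes.read_camera('scene'); b=eyes.read_camera('side')
q=[(205,262),(298,295),(235,362),(142,325)]
W=np.array([plane(a,(100+u/3.75,100+v/3.75),.010) for u,v in q]); print(W.round(3).tolist(),W.mean(0))
s=telemetry.observe(); print(s['eef_pos'],s['dq'].round(2),s['force'],s['time_s'])
th=np.radians(17.2); x=np.array([np.cos(th),np.sin(th),0]); y=np.array([-x[1],x[0],0]); ctr=np.array([.4912,.2618,.125])
for n,c in(('scene',a),('side',b)):
    big=cv2.resize(c['color'],None,fx=4,fy=4)
    P=lambda u,v,w:tuple(int(round(k*4)) for k in proj(c,ctr+u*x+v*y+np.array([0,0,w])))
    L=[P(i*.057,j*.069,.02) for i,j in((1,1),(1,-1),(-1,-1),(-1,1))]; cv2.polylines(big,[np.array(L)],True,(0,0,255),1)
    for v in(-.0585,.0585): cv2.circle(big,P(0,v,.148),4,(0,255,0),-1)
    m=P(0,0,.07); cv2.imwrite('pics/f_%s.png'%n,big[m[1]-250:m[1]+250,m[0]-250:m[0]+250])
x1=cv2.imread('pics/f_scene.png');x2=cv2.imread('pics/f_side.png');cv2.imwrite('pics/f.png',cv2.resize(np.hstack([x1,x2]),(800,400)))
E
```

```text
[[0.54, 0.316, 0.01], [0.552, 0.208, 0.01], [0.446, 0.195, 0.01], [0.436, 0.302, 0.01]] [0.49348606 0.25536018 0.01      ]
[0.49107889 0.26138229 0.24979034] [-0.02 -0.03  0.   -0.06 -0.1   0.06 -0.01] [ 0.61206538  0.61566317 -8.45845937] 17.6
```

View pics/f.png

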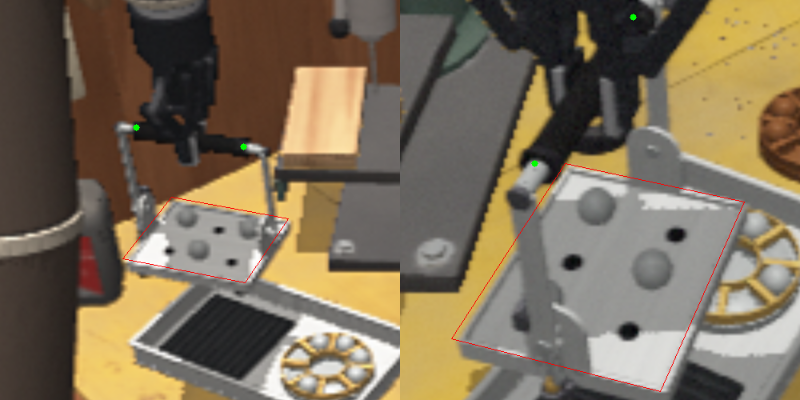

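```bash
python3 - <<'E'
from h import *
print(env.job_done())
E
```

```text
the job is handed in; nothing more can be done
None
```

The arm is holding the tray still over the rubber pad, and I handed the job in at about 17.6 s. The hand-in reports no verdict, so the checks below are my own measurements.

**What I did:** I lowered the open fingers either side of the grip and pushed the handle along its arc until it snapped in upright, with the tray still on the bench. I then centred the jaws on the handle, closed them, lifted the tray 80 mm and carried it in slow ramps to the pad.

**Last checks:**
- **Position:** the tray centre is at about (0.491, 0.262). The two pad measurements were (0.490, 0.263) from the side camera and (0.493, 0.255) from the scene camera. They disagree by about 8 mm in y, against the 40 mm allowed.
- **Height and level:** the underside is about 125 mm above the bench, roughly 90 mm above the rim. A level tray outline lines up with both fixed cameras.
- **Grip:** the wrist force was 7.4 to 8.5 N through the carry, which is about the tray's full weight, so it hangs only from the grip. The finger gap reads 16 mm on the 18 mm grip tube and held steady through the carry.
- **Balls and bench:** all three balls sit in their pockets. Nothing else looked moved in the pictures, but I did not measure the chuck key or clamp against their starting positions.

**What disagreed on the way:** the handle snapped about 8 mm later than I planned, because my first estimate of the tray's position was several millimetres off. I found this by advancing in 4 mm steps and looking each time. The tray corners and far ear then matched an upright handle before I gripped.

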